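# Hang the released lot's green tag on the bench rail with an S-hook

## Robot

A 6-joint arm with a two-finger parallel gripper is mounted at the origin on the work surface. World frame = base frame: x ahead of the robot, y to its left, z up, the work surface at z = 0. Lengths are in m, angles in rad, forces in N, time in s.
With the tool pointing down it reaches from about 0.325 to 1 m from the base axis. Payload 5.1 kg.
Tool frame: the origin (TCP) lies on the front face of the gripper's body, between the roots of the fingers; the fingertips stand 73 mm ahead of it and the grasp point (between the pads) lies 54 mm ahead of it; z points along the fingers, y is the line along which they close (so a half turn about z gives the same grasp; the last joint's range is limited). The gripper opens to 85 mm and grips with 20 to 120 N. Pads are 22 mm wide; open, the fingers measure 114 mm over their backs; the gripper's body (76 mm by 85 mm) begins 54 mm behind the grasp point. The pads swing forward as they close: fully open they stand 13 mm farther back than shut.
Start: joints at [1.182, 0.124, 1.65, -0, 1.367, -0.083], TCP at [0.196, 0.62, 0.304] pointing down, gripper open.
Joint ranges: [-2.61, 2.61], [-1.02, 2.33], [0.03, 2.71], [-1.35, 4.49], [0.32, 2.68], [-2.91, 2.91]. Speed limits (rad/s): [2.57, 2.57, 3.14, 3.14, 3.14, 3.14].

## Interface

Orientations are given as a unit quaternion [x, y, z, w].
In Python, from workcell import ctrl, claw, cams, workorder gives the robot as it stands. Calls block until the motion is done:
- ctrl.reach(position, orientation): joint-space move of the TCP to a pose.
- ctrl.move_linear(position, orientation=None, speed=0.15): straight line of the TCP; orientation=None keeps the orientation; speed is the mean speed in m/s.
- ctrl.movej(angles): joint-space move.
- claw.gripper_open() and claw.close_gripper(grasp_force=None): open the fingers fully, or close them until they stop; grasp_force is the grip in N (None keeps the last).
- ctrl.sleep(seconds).
- ctrl.inverse_kinematics(position, orientation): joint angles nearest the present ones, or None.
- cams.camera(name): name is "scene" or "side" or "wrist"; returns the picture (480x640x3 uint8, red, green, blue); there is no depth.
- cams.camera_model(name): a dict with "vfov" (degrees; the focal length in pixels is half the picture's height over the tangent of half this angle, whatever the lens; pixels are square), "cx", "cy" (the principal point, pixels), "pose" (4x4, takes a point from camera to world coordinates); the wrist camera has in their place "T_tool_cam" (4x4, takes a point from camera to tool coordinates, whose origin is the TCP and whose axes are the flange's). Camera axes: x right, y down, z forward; pixel columns grow to the right and rows downward; lengths in m; the calibration is good to about 2 mm. A picture is of the moment at which its call begins: read the wrist's pose just before it. camera_model takes no time and is no camera call.
A pose or a line that the arm cannot do raises ctrl.PlanningError and nothing moves.
- workorder.close_job(): hands the job in; it is judged then, once.
Readings, each from a call of its own:
- ctrl.get_clock(): time.
- ctrl.get_joint_pos(): joint angles.
- ctrl.get_qd(): joint speeds.
- ctrl.get_joint_torque(): joint torques, N m.
- ctrl.get_ee_pos(): TCP position.
- ctrl.get_orientation(): TCP orientation.
- ctrl.get_contact_force(): force on the tool from outside, world axes, zero at the start.
- ctrl.get_wrist_torque(): the same for the moment, N m.
- ctrl.get_width(): opening from 0.0 (shut) to 1.0 (fully open).
- ctrl.get_grasp_force(): force on a finger pad.
Only numpy, scipy, OpenCV 4.12 (cv2) and the standard library are available. Lean on these libraries where they do the work, as an engineer would, in place of code of your own. Each camera call takes 0.05 s, during which the arm holds its last target. There are 200 camera calls.

## Task

This lot is released, so its green tag goes up in the green bay of the rail. Take the spare S-hook with the orange sleeve off the rail, catch the green tag in the rack through its hole with the hook's lower bend so that it hangs from the held hook, and carry it to the rail. Hang the hook over the rail between the two green discs, let go, and leave the tag hanging still and straight with its white writing panel towards the robot; do not drop anything or shift the other tags, the red hook, the bottles or the label roll.

Things in the scene. Friction and masses are not known exactly. Their poses are not given: they have to be found in the camera images.
- hook: Spare S-hook, 142 mm long, 8 mm round wire in its x-z plane, 0.13 kg, hung on the rail. Origin: middle of its orange square sleeve, the grip, 12 x 12 mm and 38 mm long (along z). z runs up the shank, upright as it hangs; y along the rail; x away from the robot. Hung, the origin lies 58 mm below the rail's centre line.
- hook_top (a point): Centre of the hook's upper bend, 54 mm above its origin. Inner radius 10 mm, mouth open downward on the +x side, wire end at x = +14 mm, its lowest point 48 mm above the origin. The wire bulges to x = -14 mm (centre line) on its way from the shank; topmost point 72 mm above the origin. 4 mm below the bar's centre when hung.
- hook_low (a point): Wire centre at the bottom of the hook's lower bend, 66 mm below its origin, x = -1 mm. Inner radius 16 mm, bend centre 46 mm below the origin; inner bottom 62 mm, lowest point 70 mm below. Across from the wire end the bend comes back from x = +19 mm to the shank between 46 and 18 mm below the origin. A hanging tag's hole centre is 7 mm below this point.
- hook_tip (a point): Top of the wire end of the hook's lower bend, which points up and goes through the tag's hole: x = -21 mm, y = 0, 39 mm below the hook's origin, so on the robot's side of the shank. Wire 8 mm thick.
- tag_green: Green lot tag, rigid plate 150 x 72 x 4 mm, 0.11 kg, one of three in the rack (green, amber, blue, any order). Origin: centre of its underside; x along it towards the holed end, z out of its front, which has a white panel and lies upward. It slopes up 20 degrees along x, away from the robot; the holed end reaches 50 mm past the deck's edge. Hanging, it reaches 128 mm below the hole's centre.
- tag_green_hole (a point): Centre of the green tag's hole, mid-thickness. Hole 22 mm across, centre 53 mm from the tag's origin along x and 22 mm from its holed end (11 mm of plate beyond the hole). In the rack it is in free air 28 mm past the deck's edge, about 142 mm above the table.
- rack: Fixed grey steel tag rack, a lectern 276 mm wide (y), 125 mm deep (x). Origin: centre of its underside; x away from the robot, up the slope. Deck slopes 20 degrees from a 12 mm lip near the robot to its upper edge at x = +52 mm, 130 mm high; back plate at x = +40 mm, free space behind it. Three bays 91 mm apart along y with ribs 8 mm high. Tags lie loose and slide when drawn.
- rail: Fixed rail, 12 mm round bar along y, 550 mm long, centre line 315 mm above the table, on 20 mm posts at y = -275 and +275 mm, feet x = -15 to +65 mm. Origin: on the table under its middle; x away from the robot. A lamp bar hangs over its far side (x = +12 to +52 mm, underside 89 mm above the bar's centre line), so hooks cannot be taken from straight above; come tilted from the robot's side.
- bay_front (a point): Point 150 mm in front of the green bay's middle (towards the robot), at rail height; the hung tag's panel faces this way.
- bay_green: Green bay: green stretch of the bar between two fixed green discs 38 mm across, 5 mm thick, at y = -60 and +60 mm. Origin: on the bar's centre line midway between them; y along the bar, x away from the robot. The three places on the rail (green bay, red bay, bare stretch with the spare hook) are about 165 mm apart, in any order.
- bay_red: Red bay of the rail, of the same form in red; a red tag already hangs in it.
- hook_red: Bystander: S-hook of the same form with a black sleeve, hanging in the red bay. Origin: middle of its sleeve.
- tag_red: Bystander: red tag, same plate, hanging by its hole from the black-sleeved hook. Origin: centre of its rear face.
- tag_amber: Bystander: amber tag, same plate, lying in a bay of the rack. Origin and axes as for the green tag.
- tag_blue: Bystander: blue tag, same plate, lying in a bay of the rack. Origin and axes as for the green tag.
- bottle_a: Bystander: brown bottle standing left of the rack, 61 mm in diameter, 228 mm tall, 0.55 kg. Origin: centre of its base.
- bottle_b: Bystander: the same kind of bottle, right of the rack. Origin: centre of its base.
- bottle_c: Bystander: the same kind of bottle, just behind the rail. Origin: centre of its base.
- label_roll: Bystander: roll of labels standing flat on the table, 96 mm in diameter, 60 mm high. Origin: centre of its underside.
Not all that is in view belongs to the job. Leave any brown look-alike of the hook alone.

How it is judged:
By the outcome, as a careful person would: the job done as asked, in the order asked, and still so for the second after the job is handed in, with the robot touching nothing.
It also fails if it takes over 67 s, if anything falls off the work surface, if the arm or the gripper's body presses on something with over 40 N, if the wrist force passes 120 N, or if a joint passes its speed limit or range.

## Working session

There is one attempt and no reset: what is moved stays moved. The work goes in short steps, each a Python script; the robot and the scene stay as the last script left them, time stands still between calls to the robot, and variables do not carry over. Pictures are saved under pics/ and viewed, at most 10 in all, crops included, and the job is handed in when it is done.

```bash
mkdir -p pics; ls; cat > h.py <<'E'
import numpy as np, cv2
from workcell import ctrl, claw, cams, workorder
from scipy.spatial.transform import Rotation as R
def K(m): f=240/np.tan(np.radians(m["vfov"])/2); return f,m["cx"],m["cy"]
def campose(n):
    m=cams.camera_model(n)
    if n!="wrist": return m,np.array(m["pose"])
    T=np.eye(4); T[:3,:3]=R.from_quat(ctrl.get_orientation()).as_matrix(); T[:3,3]=ctrl.get_ee_pos()
    return m,T@np.array(m["T_tool_cam"])
def snap(n,fn):
    m,P=campose(n); im=np.array(cams.camera(n)); cv2.imwrite(f"pics/{fn}.png",im[:,:,::-1]); np.save(f"pics/{fn}.npy",P); return im
def ray(m,P,u,v):
    f,cx,cy=K(m); d=P[:3,:3]@np.array([(u-cx)/f,(v-cy)/f,1]); return P[:3,3],d/np.linalg.norm(d)
def proj(m,P,X):
    f,cx,cy=K(m); c=P[:3,:3].T@(np.array(X)-P[:3,3]); return c[0]/c[2]*f+cx,c[1]/c[2]*f+cy
def tri(rays):
    A=np.zeros((3,3));b=np.zeros(3)
    for o,d in rays: M=np.eye(3)-np.outer(d,d);A+=M;b+=M@o
    x=np.linalg.solve(A,b); return x,[np.linalg.norm((np.eye(3)-np.outer(d,d))@(x-o)) for o,d in rays]
E
python3 - <<'E'
from h import *
for n in ["scene","side","wrist"]:
    snap(n,n+"0"); m=cams.camera_model(n); print(n,{k:v for k,v in m.items() if k not in("pose",)}); print(np.round(np.load(f"pics/{n}0.npy"),3))
print(ctrl.get_clock(),ctrl.get_orientation())
E
```

```text
pics
scene {'vfov': 47.06867709922014, 'cx': 313.84310826493663, 'cy': 240.78749902357265}
[[-0.918 -0.329  0.224  0.303]
 [-0.398  0.775 -0.491  0.686]
 [-0.012 -0.54  -0.842  1.181]
 [ 0.     0.     0.     1.   ]]
side {'vfov': 52.80683224440719, 'cx': 313.90143187191927, 'cy': 241.09172464922705}
[[ 0.923 -0.241  0.302  0.251]
 [-0.385 -0.609  0.693 -0.561]
 [ 0.017 -0.756 -0.655  0.836]
 [ 0.     0.     0.     1.   ]]
wrist {'vfov': 61.136927111181265, 'cx': 319.39342686815496, 'cy': 241.09232410275985, 'T_tool_cam': array([[ 5.94574395e-04, -9.55914255e-01, -2.93645336e-01,
         7.46177123e-02],
       [ 9.99999410e-01,  8.35373282e-04, -6.94617485e-04,
        -1.05362474e-03],
       [ 9.09298224e-04, -2.93644750e-01,  9.55914188e-01,
        -6.99708904e-02],
       [ 0.00000000e+00,  0.00000000e+00,  0.00000000e+00,
         1.00000000e+00]])}
[[ 0.3    0.912  0.279  0.124]
 [ 0.954 -0.286 -0.091  0.641]
 [-0.003  0.294 -0.956  0.373]
 [ 0.     0.     0.     1.   ]]
0.15 [ 1.52303505e-01  9.88333422e-01 -8.05769857e-04 -1.98049070e-04]
```

View pictures.

View pics/scene0.png

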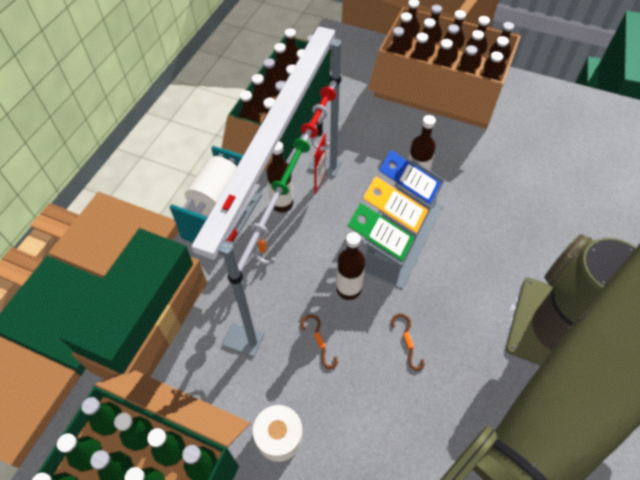

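View pics/side0.png

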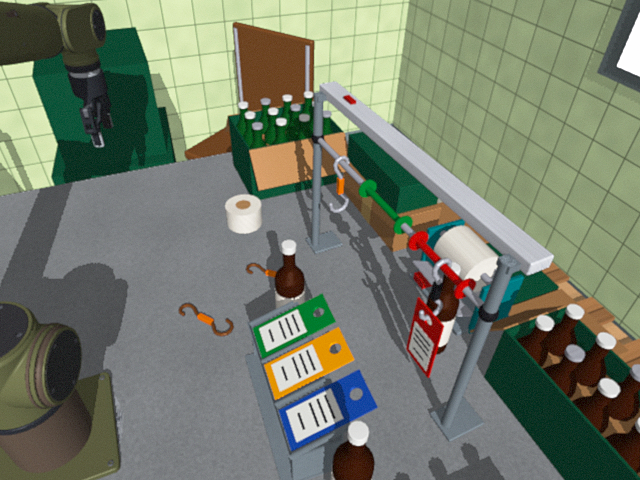

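```bash
python3 - <<'E'
from h import *
pts={"g_left":((282,184),(368,188)),"g_right":((302,146),(404,225)),"r_left":((312,128),(418,241)),"r_right":((328,94),(463,289)),
"sleeve":((262,247),(340,187)),"hole_g":((361,219),(321,312)),"hole_a":((376,190),(337,351)),"hole_b":((391,163),(357,395))}
ms={n:(cams.camera_model(n),np.load(f"pics/{n}0.npy")) for n in("scene","side")}
for k,(a,b) in pts.items():
    x,e=tri([ray(*ms["scene"],*a),ray(*ms["side"],*b)]); print(k,np.round(x,4),np.round(e,4))
for n in("scene","side"):
    im=cv2.cvtColor(cv2.imread(f"pics/{n}0.png"),cv2.COLOR_BGR2HSV)
    for c,lo,hi in(("orange",(6,180,150),(14,255,255)),("green",(60,150,60),(75,255,255)),("red",(0,200,120),(3,255,255))):
        k,l,s,cen=cv2.connectedComponentsWithStats(cv2.inRange(im,lo,hi))
        print(n,c,[(s[i].tolist(),np.round(cen[i],1).tolist()) for i in range(1,k) if 25<s[i,4]<3000])
E
```

```text
g_left [0.6417 0.0864 0.3216] [0.0012 0.0012]
g_right [ 0.6509 -0.0276  0.3147] [0.0007 0.0007]
r_left [ 0.6484 -0.0774  0.3201] [0.0008 0.0008]
r_right [ 0.658  -0.1912  0.3148] [0.0019 0.0019]
sleeve [0.6388 0.1976 0.2526] [0.0001 0.0001]
hole_g [ 0.5041 -0.0184  0.1411] [0.0008 0.0008]
hole_a [ 0.4981 -0.11    0.1411] [0.0022 0.0022]
hole_b [ 0.4919 -0.2011  0.1433] [0.0028 0.0028]
scene orange [([259, 241, 6, 11, 54], [261.7, 245.9]), ([404, 331, 9, 18, 77], [407.7, 340.1]), ([315, 333, 9, 15, 67], [319.1, 339.9])]
scene green [([272, 137, 37, 57, 446], [291.3, 163.5]), ([349, 204, 65, 56, 644], [371.8, 227.1]), ([24, 257, 34, 32, 68], [39.2, 270.1]), ([110, 258, 11, 14, 27], [115.2, 264.6]), ([76, 269, 23, 11, 36], [86.2, 273.7]), ([148, 276, 11, 9, 26], [153.8, 279.6]), ([85, 293, 12, 12, 28], [90.7, 298.3]), ([0, 299, 14, 16, 38], [7.2, 308.4]), ([14, 304, 15, 9, 29], [21.0, 308.1]), ([125, 316, 12, 9, 29], [130.4, 320.3]), ([60, 350, 19, 15, 40], [70.2, 357.4]), ([101, 404, 14, 16, 121], [107.6, 410.7]), ([162, 419, 27, 14, 35], [174.7, 425.3]), ([136, 421, 9, 10, 60], [140.1
[... 484 characters left out ...]
, 231, 7, 9, 30], [232.4, 235.4])]
side orange [([197, 313, 17, 12, 61], [205.1, 318.4])]
side green [([303, 99, 9, 16, 82], [307.1, 106.1]), ([275, 102, 25, 42, 317], [285.7, 123.9]), ([236, 105, 42, 44, 816], [257.3, 129.4]), ([323, 118, 9, 17, 116], [326.5, 126.2]), ([309, 120, 4, 13, 27], [311.2, 126.1]), ([299, 132, 7, 7, 34], [301.6, 135.5]), ([359, 179, 53, 55, 674], [383.2, 204.2]), ([253, 294, 82, 64, 1223], [301.6, 321.9])]
side red [([344, 96, 11, 8, 37], [349.6, 99.1]), ([409, 231, 31, 30, 338], [421.9, 243.8]), ([441, 264, 18, 17, 124], [449.4, 272.6]), ([415, 273, 11, 15, 43], [420.7, 280.6]), ([455, 279, 16, 20, 144], [461.1, 288.2]), ([413, 298, 30, 79, 501], [429.3, 328.9])]
```

```bash
cat >> h.py <<'E'
def tool(yaw,th):   # tool z: th below horizontal, heading yaw; camera underneath
    z=np.array([np.cos(th)*np.cos(yaw),np.cos(th)*np.sin(yaw),-np.sin(th)]); y=np.array([-np.sin(yaw),np.cos(yaw),0])
    return R.from_matrix(np.c_[np.cross(y,z),y,z])
def tcp(g,yaw,th,back=0):  # TCP for grasp point g
    r=tool(yaw,th); return np.array(g)-(0.054+back)*r.as_matrix()[:,2], r.as_quat()
E
python3 - <<'E'
from h import *
ms={n:(cams.camera_model(n),np.load(f"pics/{n}0.npy")) for n in("scene","side")}
for k,(a,b) in {"capA":((353,240),(289,247)),"capB":((428.5,121),(357,430)),"postL_foot":((245,340),(328,242))}.items():
    x,e=tri([ray(*ms["scene"],*a),ray(*ms["side"],*b)]); print(k,np.round(x,4),np.round(e,4))
d=np.radians
for th in (15,20,25,30,35,40):
  for nm,g,yaw,t,back in (("pre",(.639,.198,.257),.055,th,.14),("hook",(.639,.198,.257),.055,th,0),("up",(.639,.198,.300),.055,th,0),("rack",(.511,-.018,.179),-.067,th-20,0),("rack12",(.515,-.018,.179),-.067,th-12,0),("bay",(.646,.029,.257),.055,th,0)):
    q=ctrl.inverse_kinematics(*tcp(g,yaw,d(t),back)); print(th,nm,None if q is None else np.round(q,2))
E
```

```text
capA [0.4839 0.0919 0.2206] [0.0005 0.0005]
capB [ 0.4389 -0.2904  0.2249] [0.0013 0.0013]
postL_foot [0.6613 0.304  0.0013] [0.0066 0.0066]
15 pre None
15 hook [ 0.32 -0.18  2.27  3.93  0.36  0.88]
15 up None
15 rack [-0.21 -0.21  2.69  2.97  1.    1.68]
15 rack12 [-0.21 -0.37  2.7   2.92  0.72  1.73]
15 bay None
20 pre [ 0.42 -0.63  2.46 -1.26  0.36 -0.21]
20 hook None
20 up None
20 rack [-0.22 -0.32  2.7   2.94  0.82  1.71]
20 rack12 [-0.21 -0.45  2.7   2.87  0.55  1.79]
20 bay None
25 pre [ 0.4  -0.62  2.4  -0.91  0.4  -0.55]
25 hook None
25 up None
25 rack [-0.21 -0.42  2.71  2.9   0.64  1.76]
25 rack12 [-0.21 -0.52  2.68  2.77  0.39  1.88]
25 bay None
30 pre [ 0.39 -0.6   2.34 -0.66  0.48 -0.79]
30 hook None
30 up None
30 rack [-0.21 -0.5   2.7   2.82  0.48  1.83]
30 rack12 None
30 bay None
35 pre [ 0.37 -0.57  2.27 -0.5   0.57 -0.96]
35 hook None
35 up [ 0.3  -0.25  2.11 -0.54  0.39 -0.92]
35 rack [-0.21 -0.56  2.69  2.7   0.33  1.96]
35 rack12 None
35 bay None
40 pre [ 0.35 -0.53  2.2  -0.38  0.66 -1.07]
40 hook [ 0.29 -0.19  2.1  -0.46  0.41 -0.99]
40 up [ 0.29 -0.23  2.06 -0.39  0.48 -1.07]
40 rack None
40 rack12 None
40 bay [-0.08 -0.27  2.17  0.27  0.39 -1.91]
```

```bash
python3 - <<'E'
from h import *
d=np.radians
for th in (30,35,40,45,50):
  for yo in (-.067,-.2,-.35,.1,.25):
    s=[]
    for g in ((.509,-.018,.183),(.52,-.018,.20),(.48,-.016,.31)):
      q=ctrl.inverse_kinematics(*tcp(g,yo,d(th),.008)); s.append(None if q is None else np.round(q[3:],2).tolist())
    print(th,yo,s)
for th in (36,38,40,42):
  for nm,g in (("hook",(.639,.198,.251)),("up",(.639,.198,.29)),("bayup",(.646,.029,.31)),("bay",(.646,.029,.251))):
    for yo in (.055,):
      q=ctrl.inverse_kinematics(*tcp(g,yo,d(th),.008)); print(th,nm,None if q is None else np.round(q,2))
E
```

```text
30 -0.067 [None, None, [0.26, 0.54, -1.87]]
30 -0.2 [None, None, [-0.19, 0.52, -1.36]]
30 -0.35 [[-1.17, 0.35, -0.23], [-1.1, 0.36, -0.3], [-0.62, 0.59, -0.84]]
30 0.1 [[1.13, 0.42, -2.89], [1.07, 0.42, -2.83], [0.67, 0.68, -2.37]]
30 0.25 [None, None, [0.88, 0.84, -2.67]]
35 -0.067 [None, None, [0.2, 0.63, -1.82]]
35 -0.2 [None, None, [-0.14, 0.61, -1.39]]
35 -0.35 [[-0.86, 0.39, -0.54], [-0.81, 0.41, -0.59], [-0.5, 0.67, -0.95]]
35 0.1 [[0.87, 0.45, -2.64], [0.82, 0.46, -2.58], [0.55, 0.73, -2.27]]
35 0.25 [None, [1.0, 0.63, -2.88], [0.76, 0.87, -2.57]]
40 -0.067 [[0.25, 0.39, -1.88], [0.23, 0.41, -1.85], [0.16, 0.71, -1.78]]
40 -0.2 [[-0.21, 0.37, -1.31], [-0.2, 0.4, -1.32], [-0.11, 0.7, -1.42]]
40 -0.35 [[-0.63, 0.45, -0.76], [-0.6, 0.47, -0.8], [-0.4, 0.74, -1.04]]
40 0.1 [[0.67, 0.5, -2.44], [0.63, 0.51, -2.39], [0.46, 0.79, -2.18]]
40 0.25 [[0.86, 0.64, -2.76], [0.83, 0.65, -2.71], [0.64, 0.9, -2.47]]
45 -0.067 [[0.18, 0.48, -1.81], [0.16, 0.51, -1.79], [0.13, 0.8, -1.75]]
45 -0.2 [[-0.15, 0.47, -1.37], [-0.14, 0.5, -1.37], [-0.09, 0.79, -1.44]]
45 -0.35 [[-0.47, 0.53, -0.92],
[... 543 characters left out ...]
.31]]
36 hook [ 0.3  -0.22  2.15 -0.63  0.34 -0.83]
36 up [ 0.3  -0.26  2.12 -0.52  0.4  -0.94]
36 bayup [-0.08 -0.36  2.16  0.28  0.42 -1.91]
36 bay None
38 hook [ 0.29 -0.21  2.13 -0.54  0.37 -0.92]
38 up [ 0.29 -0.25  2.1  -0.45  0.44 -1.01]
38 bayup [-0.08 -0.35  2.14  0.25  0.46 -1.88]
38 bay [-0.08 -0.29  2.2   0.32  0.35 -1.96]
40 hook [ 0.29 -0.2   2.12 -0.47  0.41 -0.99]
40 up [ 0.29 -0.24  2.08 -0.4   0.48 -1.06]
40 bayup [-0.08 -0.34  2.12  0.22  0.5  -1.85]
40 bay [-0.08 -0.28  2.18  0.28  0.39 -1.91]
42 hook [ 0.29 -0.2   2.1  -0.41  0.45 -1.04]
42 up [ 0.29 -0.23  2.06 -0.35  0.52 -1.1 ]
42 bayup [-0.08 -0.33  2.1   0.19  0.54 -1.83]
42 bay [-0.08 -0.28  2.16  0.24  0.43 -1.88]
```

```bash
python3 - <<'E'
from h import *
t=np.radians(40)
ctrl.reach(*tcp((.625,.215,.257),.055,t,.15)); snap("wrist","w1")
ctrl.move_linear(tcp((.625,.175,.285),.055,t,.15)[0],speed=.2); snap("wrist","w2")
print(ctrl.get_clock())
cv2.imwrite("pics/w12.png",np.hstack([cv2.resize(cv2.imread(f"pics/w{i}.png"),(400,300),interpolation=cv2.INTER_AREA) for i in(1,2)]))
for n in("w1","w2"):
    im=cv2.cvtColor(cv2.imread(f"pics/{n}.png"),cv2.COLOR_BGR2HSV)
    for c,lo,hi in(("orange",(6,180,120),(16,255,255)),("green",(60,150,60),(75,255,255)),("red",(0,200,120),(3,255,255))):
        k,l,s,cen=cv2.connectedComponentsWithStats(cv2.inRange(im,lo,hi))
        print(n,c,[(s[i].tolist(),np.round(cen[i],1).tolist()) for i in range(1,k) if 150<s[i,4]])
E
```

```text
2.55
w1 orange [([285, 211, 16, 51, 725], [292.5, 234.5])]
w1 green [([612, 206, 28, 48, 644], [627.5, 228.8]), ([0, 291, 137, 52, 2393], [70.4, 315.3])]
w1 red []
w2 orange [([340, 178, 17, 50, 697], [347.5, 200.9])]
w2 green [([29, 251, 175, 51, 3022], [120.3, 275.3]), ([9, 252, 22, 50, 299], [14.5, 278.5])]
w2 red []
```

View pics/w12.png

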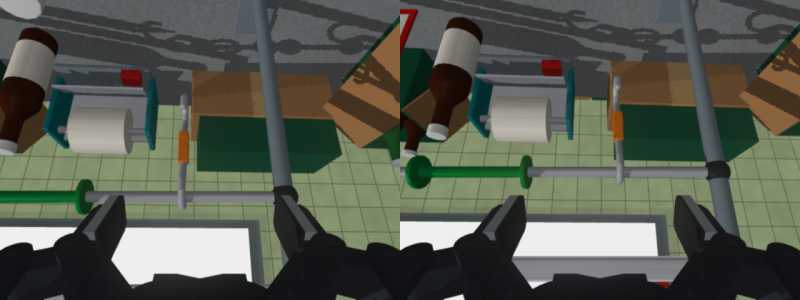

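```bash
python3 - <<'E'
from h import *
m=cams.camera_model("wrist"); P1,P2=np.load("pics/w1.npy"),np.load("pics/w2.npy")
ms={n:(cams.camera_model(n),np.load(f"pics/{n}0.npy")) for n in("scene","side")}
def f(k,l): x,e=tri(l); print(k,np.round(x,4),np.round(e,4))
a=(292.5,235.5);b=(347.8,202.3)
f("sleeve w12",[ray(m,P1,*a),ray(m,P2,*b)])
f("sleeve all",[ray(m,P1,*a),ray(m,P2,*b),ray(*ms["scene"],261.7,246),ray(*ms["side"],340,187)])
f("discR/L w12",[ray(m,P1,135,313),ray(m,P2,202,276)])
f("disc all",[ray(m,P1,135,313),ray(m,P2,202,276),ray(*ms["scene"],282,184),ray(*ms["side"],368,188)])
f("disc2 all",[ray(m,P2,27,275),ray(*ms["scene"],302,146),ray(*ms["side"],404,225)])
for n,P,u in (("w1",P1,(240,340)),("w2",P2,(300,420))):
    g=cv2.cvtColor(cv2.imread(f"pics/{n}.png"),cv2.COLOR_BGR2GRAY).astype(int)
    for c in u: print(n,c,g[260:340:2,c].tolist() if n=="w1" else g[240:310:2,c].tolist())
E
```

```text
sleeve w12 [0.6364 0.196  0.258 ] [0.0002 0.0002]
sleeve all [0.6391 0.1963 0.2555] [0.0011 0.001  0.001  0.0022]
discR/L w12 [0.6461 0.0915 0.3143] [0.0008 0.0008]
disc all [0.6434 0.0901 0.317 ] [0.0034 0.0028 0.0061 0.001 ]
disc2 all [ 0.6503 -0.0286  0.3151] [0.0014 0.0013 0.0009]
w1 240 [136, 136, 137, 137, 139, 138, 139, 139, 138, 139, 138, 138, 138, 136, 124, 124, 141, 142, 141, 142, 143, 140, 138, 80, 83, 91, 105, 121, 129, 131, 129, 128, 135, 128, 111, 131, 130, 132, 132, 135]
w1 340 [44, 47, 44, 48, 47, 48, 46, 87, 140, 141, 140, 140, 139, 139, 139, 117, 129, 134, 134, 133, 133, 134, 132, 87, 83, 91, 105, 121, 131, 130, 129, 128, 134, 136, 114, 133, 137, 137, 136, 136]
w2 300 [136, 137, 138, 136, 113, 138, 137, 135, 134, 134, 134, 134, 135, 114, 83, 93, 107, 125, 133, 131, 129, 127, 135, 138, 139, 139, 138, 138, 137, 138, 136, 134, 133, 135, 134]
w2 420 [43, 43, 43, 43, 45, 46, 45, 44, 49, 119, 133, 132, 132, 100, 80, 92, 107, 121, 129, 127, 128, 125, 109, 136, 139, 138, 138, 138, 140, 140, 141, 141, 140, 140, 140]
```

```bash
python3 - <<'E'
from h import *
m=cams.camera_model("wrist"); P1,P2=np.load("pics/w1.npy"),np.load("pics/w2.npy")
for a,b in(((291.5,314),(348,275)),):
    x,e=tri([ray(m,P1,*a),ray(m,P2,*b)]); print(np.round(x,4),e)
# bar plane intersection: rays at z=.315
for P,u,v in((P1,240,314),(P1,292,314),(P2,202,275),(P2,420,275),(P2,30,275)):
    o,d=ray(m,P,u,v); print(np.round(o+d*(.315-o[2])/d[2],4))
E
```

```text
[0.6482 0.1964 0.312 ] [np.float64(0.00037956843581487886), np.float64(0.0003795684358148667)]
[0.6385 0.1624 0.315 ]
[0.6364 0.1971 0.315 ]
[0.6438 0.0924 0.315 ]
[0.6354 0.2454 0.315 ]
[ 0.6505 -0.0283  0.315 ]
```

```bash
python3 - <<'E'
from h import *
t=np.radians(40); g=np.array([.638,.1965,.252])
ctrl.move_linear(*tcp(g,.055,t,.09),speed=.2)
ctrl.move_linear(tcp(g,.055,t,.008)[0],speed=.12)
print(ctrl.get_contact_force())
claw.close_gripper(40); ctrl.sleep(.2)
print(ctrl.get_width(),ctrl.get_grasp_force(),np.round(ctrl.get_contact_force(),2),ctrl.get_clock())
a=snap("wrist","w3");b=snap("side","s3")
cv2.imwrite("pics/v3.png",np.hstack([cv2.resize(a[:,:,::-1],(400,300),interpolation=cv2.INTER_AREA),cv2.resize(b[110:260,240:440,::-1],(400,300),interpolation=cv2.INTER_CUBIC)]))
E
```

```text
[-0.4562219   0.19808836  1.62472395]
0.1301158798202465 41.59765362739563 [-0.48  0.37  0.22] 4.875
```

View pics/v3.png

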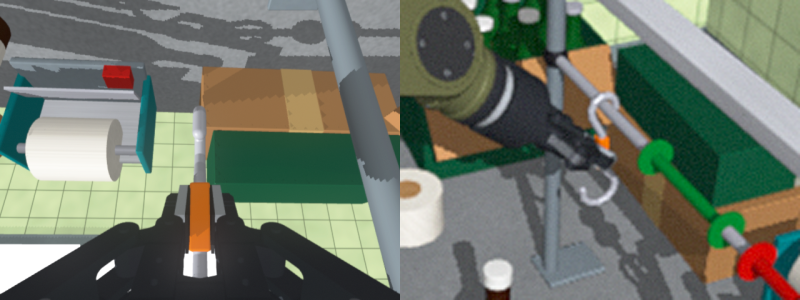

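```bash
python3 - <<'E'
from h import *
im=cv2.imread("pics/w3.png"); 
for c in(316,320,326): print(c,[(r,im[r,c].tolist()) for r in range(150,460,5)])
cv2.imwrite("pics/v4.png",cv2.resize(im[150:460,240:400],(400,775),interpolation=cv2.INTER_CUBIC)[:600])
m=cams.camera_model("wrist");P=np.load("pics/w3.npy")
o=np.array([.638,.1965,.257]);Rz=R.from_euler("z",.055).as_matrix()
for k,p in dict(sl_lo=(-6,0,-19),sl_hi=(-6,0,19),tiptop=(-21,0,-39),low_front=(-21,0,-46),low=(-1,0,-70),wR=(-6,6,0),wL=(-6,-6,0)).items(): print(k,np.round(proj(m,P,o+Rz@np.array(p)/1000),1))
E
```

```text
316 [(150, [96, 96, 94]), (155, [99, 97, 95]), (160, [93, 92, 91]), (165, [98, 98, 96]), (170, [121, 116, 114]), (175, [125, 121, 120]), (180, [171, 164, 163]), (185, [171, 164, 162]), (190, [169, 163, 161]), (195, [171, 164, 163]), (200, [170, 163, 162]), (205, [171, 165, 163]), (210, [210, 201, 199]), (215, [231, 225, 223]), (220, [223, 216, 213]), (225, [251, 248, 248]), (230, [215, 207, 204]), (235, [215, 208, 205]), (240, [215, 208, 205]), (245, [203, 195, 193]), (250, [174, 168, 166]), (255, [174, 168, 165]), (260, [141, 136, 135]), (265, [136, 134, 132]), (270, [137, 134, 130]), (275, [139, 134, 133]), (280, [133, 130, 128]), (285, [133, 130, 128]), (290, [134, 132, 134]), (295, [32, 100, 186]), (300, [30, 100, 185]), (305, [29, 99, 186]), (310, [27, 99, 185]), (315, [29, 100, 186]), (320, [26, 98, 186]), (325, [27, 99, 188]), (330, [25, 98, 187]), (335, [25, 98, 187]), (340, [27, 98, 188]), (345, [25, 97, 187]), (350, [26, 98, 187]), (355, [28, 99, 188]), (360, [31, 100, 188]), (365, [32, 100, 188]), (370, [35, 100, 189]), (375, [39, 103, 190]), (380, [37, 117, 219]), (385, [
[... 2656 characters left out ...]
 [24, 97, 187]), (340, [25, 98, 187]), (345, [26, 97, 187]), (350, [25, 97, 187]), (355, [28, 99, 188]), (360, [30, 100, 188]), (365, [31, 99, 187]), (370, [35, 108, 204]), (375, [35, 114, 216]), (380, [37, 115, 217]), (385, [39, 117, 219]), (390, [42, 116, 219]), (395, [44, 117, 219]), (400, [41, 137, 244]), (405, [140, 134, 134]), (410, [133, 128, 128]), (415, [133, 128, 127]), (420, [132, 128, 128]), (425, [132, 127, 127]), (430, [132, 128, 127]), (435, [131, 125, 125]), (440, [130, 125, 124]), (445, [53, 50, 51]), (450, [50, 47, 47]), (455, [46, 43, 42])]
sl_lo [322. 289.]
sl_hi [322.2 400.9]
tiptop [322.2 221.7]
low_front [322.2 204. ]
low [321.8 176.3]
wR [339.4 342. ]
wL [304.8 342. ]
```

View pics/v4.png

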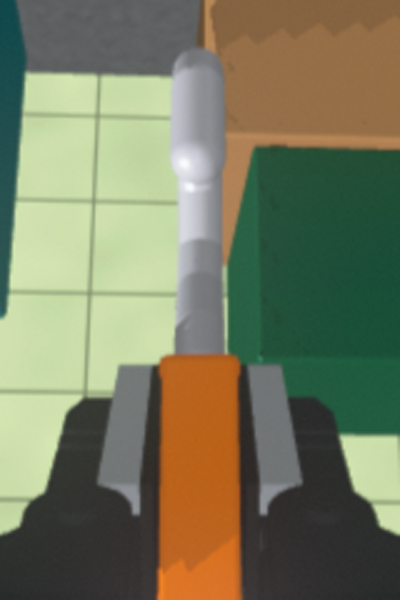

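```bash
cat >> h.py <<'E'
from scipy.optimize import least_squares
def hookpts(p,o,yaw): # p=(dx,dz,tilt) around o ; hook-frame pts mm -> world
    c,s=np.cos(p[2]),np.sin(p[2]); Rz=R.from_euler("z",yaw).as_matrix()
    return lambda q: np.array(o)+Rz@np.array([c*q[0]+s*q[2]+p[0],q[1],-s*q[0]+c*q[2]+p[1]])/np.array(1000.)
def rows(p,o,yaw,m,P):
    w=hookpts(p,o,yaw); a=np.linspace(0,2*np.pi,181); v=lambda q:proj(m,P,w(q))[1]
    return np.array([v((-6,0,-19)),v((-6,0,19)),max(v((-21+4*np.cos(t),0,-43+4*np.sin(t))) for t in a),min(v((-1+24*np.cos(t),0,-46+24*np.sin(t))) for t in a)])
E
python3 - <<'E'
from h import *
m=cams.camera_model("wrist");P=np.load("pics/w3.npy"); o=[.638,.1958,.257]
obs=np.array([292.3,402.5,224.5,167.7])
print(rows([0,0,0],o,.055,m,P))
for mask in ([0,1,2],[0,1,2,3]):
  for tl in (0,1):
    r=least_squares(lambda p:(rows([p[0],p[1],p[2]*tl],o,.055,m,P)-obs)[mask],[0,0,0.],diff_step=1e-3,x_scale=[1,1,.02]); print(mask,tl,r.x,r.fun)
T=np.linalg.inv(np.vstack([np.c_[R.from_quat(ctrl.get_orientation()).as_matrix(),ctrl.get_ee_pos()],[0,0,0,1]]))
print("grasp cmd", ctrl.get_ee_pos(), tcp([.638,.1965,.252],.055,np.radians(40),.008)[0])
E
```

```text
[288.96797247 400.89841509 222.76177814 166.80747891]
[0, 1, 2] 0 [0.78323979 0.59105261 0.        ] [-1.16861374  0.39039456  0.71403157]
[0, 1, 2] 1 [-10.67284178   3.50671186  -0.30372813] [-7.44648787e-12  1.08570930e-11 -1.39550593e-11]
[0, 1, 2, 3] 0 [0.04612891 0.69103308 0.        ] [-1.46148007  0.66745875  0.08323179  0.67918991]
[0, 1, 2, 3] 1 [0.86613462 0.4924347  0.02022232] [-1.32492927  0.48396692  0.63138217  0.14697161]
grasp cmd [0.59064533 0.19394472 0.29200109] [0.59057706 0.19388911 0.29185283]
```

```bash
cat >> h.py <<'E'
TH=np.radians(40); D0=np.array([.59064533,.19394472,.29200109])-np.array([.6384,.1958,.2576])
def hk(O,yaw): # TCP pose for hook origin O, hook yaw
    return np.array(O)+R.from_euler("z",yaw-.055).as_matrix()@D0, tool(yaw,TH).as_quat()
HOLE=np.array([.5041,-.0184,.142]); YR=-.067
def rk(dx,dz,dy=0,hole=None): # hook tip-top (hook frame -21,-39) placed at hole + dx along rack x, dz
    h=HOLE if hole is None else hole
    return h+np.array([np.cos(YR)*(dx+.021)-np.sin(YR)*dy,np.sin(YR)*(dx+.021)+np.cos(YR)*dy,dz+.039])
E
python3 - <<'E'
from h import *
O=np.array([.6384,.1958,.2576]); xh=np.array([np.cos(.055),np.sin(.055),0])
ctrl.move_linear(hk(O+[0,0,.026],.055)[0],speed=.08); print(np.round(ctrl.get_contact_force(),2))
ctrl.move_linear(hk(O+[0,0,.030]-.055*xh,.055)[0],speed=.12)
S=rk(.045,-.005)
ctrl.move_linear(*hk([S[0],S[1],.30],YR),speed=.25)
ctrl.move_linear(hk(S,YR)[0],speed=.15)
ctrl.sleep(.1); print(np.round(ctrl.get_contact_force(),2),ctrl.get_width(),ctrl.get_clock())
a=snap("wrist","w5");b=snap("scene","c5");c=snap("side","s5")
cv2.imwrite("pics/v5.png",np.hstack([cv2.resize(a[60:420,160:480,::-1],(400,450)),np.vstack([cv2.resize(b[170:270,300:480,::-1],(400,222),interpolation=cv2.INTER_CUBIC),cv2.resize(c[240:342,240:424,::-1],(400,228),interpolation=cv2.INTER_CUBIC)])]))
E
```

```text
[-16.11  -1.98  -1.75]Traceback (most recent call last):
  File "<stdin>", line 7, in <module>
workcell.PlanningError: the arm cannot follow that straight line within its joint ranges
```

```bash
python3 - <<'E'
from h import *
print(np.round(ctrl.get_contact_force(),2),ctrl.get_width(),ctrl.get_clock(),np.round(ctrl.get_joint_pos(),2),ctrl.get_ee_pos())
S=rk(.045,-.005)
for z in (.30,.27,.24,.21,.19,S[2]):
  for y in (YR,.0,-.2):
    q=ctrl.inverse_kinematics(*hk([S[0],S[1],z],y)); print(z,y,None if q is None else np.round(q,2))
a=snap("wrist","w5")
cv2.imwrite("pics/v5.png",np.hstack([cv2.resize(a[:,:,::-1],(400,300)),cv2.resize(a[150:460,240:400,::-1],(310,600))[:300]]))
E
```

```text
[ 0.19 -0.35 -1.12] 0.13002015086067006 7.05 [-0.17 -0.54  2.28  0.15  0.54 -1.77] [ 0.5225004  -0.0187117   0.33419187]
0.3 -0.067 [-0.17 -0.54  2.28  0.15  0.54 -1.77]
0.3 0.0 [-0.21 -0.54  2.28  0.3   0.56 -1.96]
0.3 -0.2 [-0.1  -0.53  2.28 -0.16  0.53 -1.37]
0.27 -0.067 [-0.17 -0.52  2.32  0.17  0.48 -1.79]
0.27 0.0 [-0.21 -0.52  2.32  0.33  0.5  -2.  ]
0.27 -0.2 [-0.1  -0.5   2.31 -0.18  0.47 -1.35]
0.24 -0.067 [-0.17 -0.49  2.35  0.2   0.41 -1.82]
0.24 0.0 [-0.21 -0.48  2.35  0.38  0.44 -2.05]
0.24 -0.2 [-0.1  -0.47  2.34 -0.2   0.41 -1.32]
0.21 -0.067 [-0.17 -0.45  2.38  0.23  0.35 -1.86]
0.21 0.0 [-0.21 -0.45  2.38  0.44  0.38 -2.11]
0.21 -0.2 [-0.1  -0.43  2.37 -0.24  0.34 -1.28]
0.19 -0.067 None
0.19 0.0 [-0.21 -0.41  2.39  0.49  0.34 -2.17]
0.19 -0.2 None
0.176 -0.067 None
0.176 0.0 None
0.176 -0.2 None
```

View pics/v5.png

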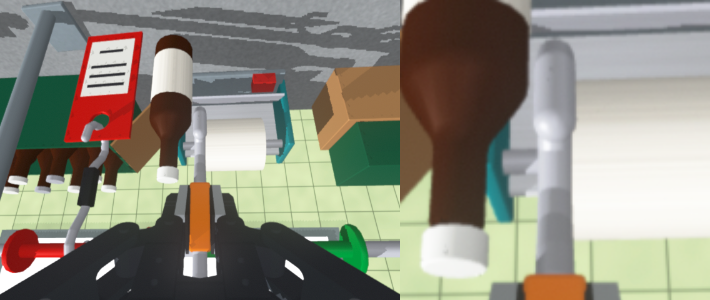

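```bash
python3 - <<'E'
from h import *
m=cams.camera_model("wrist")
for n in("w3","w5"):
    im=cv2.imread(f"pics/{n}.png").astype(int)
    c=320
    print(n,"bot",[(r,im[r,c].sum()//3) for r in range(160,182,1)],"\n tip",[(r,im[r,c-4].sum()//3) for r in range(206,262,2)],"\n lo",[(r,im[r,c,0]) for r in range(286,300)],"hi",[(r,im[r,c,0]) for r in range(396,410)])
S=lambda dx,dz,y:None
for dx,dz in((.045,-.005),(.045,.15),(.003,-.002),(.003,.02)):
  for y in (-.067,.05,.1,.15):
    # tip at hole for arbitrary hook yaw: O = tip + 21mm along hook x
    base=HOLE+np.array([np.cos(YR)*dx,np.sin(YR)*dx,dz+.039])+.021*np.array([np.cos(y),np.sin(y),0])
    q=ctrl.inverse_kinematics(*hk(base,y)); print(dx,dz,y,None if q is None else np.round(q[3:],2))
E
```

```text
w3 bot [(160, np.int64(77)), (161, np.int64(76)), (162, np.int64(76)), (163, np.int64(76)), (164, np.int64(76)), (165, np.int64(76)), (166, np.int64(76)), (167, np.int64(77)), (168, np.int64(87)), (169, np.int64(105)), (170, np.int64(118)), (171, np.int64(120)), (172, np.int64(120)), (173, np.int64(121)), (174, np.int64(123)), (175, np.int64(126)), (176, np.int64(133)), (177, np.int64(140)), (178, np.int64(143)), (179, np.int64(144)), (180, np.int64(145)), (181, np.int64(144))] 
 tip [(206, np.int64(171)), (208, np.int64(188)), (210, np.int64(203)), (212, np.int64(215)), (214, np.int64(224)), (216, np.int64(228)), (218, np.int64(225)), (220, np.int64(217)), (222, np.int64(212)), (224, np.int64(249)), (226, np.int64(236)), (228, np.int64(209)), (230, np.int64(208)), (232, np.int64(209)), (234, np.int64(208)), (236, np.int64(209)), (238, np.int64(208)), (240, np.int64(209)), (242, np.int64(208)), (244, np.int64(208)), (246, np.int64(176)), (248, np.int64(169)), (250, np.int64(169)), (252, np.int64(169)), (254, np.int64(168)), (256, np.int64(168)), (258, np.int64(161)), (260, np.int64(1
[... 2224 characters left out ...]
64(156)), (405, np.int64(151)), (406, np.int64(144)), (407, np.int64(143)), (408, np.int64(143)), (409, np.int64(142))]
0.045 -0.005 -0.067 None
0.045 -0.005 0.05 [ 0.67  0.34 -2.39]
0.045 -0.005 0.1 [ 0.77  0.39 -2.53]
0.045 -0.005 0.15 [ 0.85  0.43 -2.65]
0.045 0.15 -0.067 [ 0.14  0.59 -1.75]
0.045 0.15 0.05 [ 0.36  0.64 -2.05]
0.045 0.15 0.1 [ 0.44  0.66 -2.16]
0.045 0.15 0.15 [ 0.51  0.69 -2.26]
0.003 -0.002 -0.067 [ 0.28  0.33 -1.91]
0.003 -0.002 0.05 [ 0.61  0.4  -2.33]
0.003 -0.002 0.1 [ 0.71  0.45 -2.47]
0.003 -0.002 0.15 [ 0.78  0.49 -2.59]
0.003 0.02 -0.067 [ 0.24  0.38 -1.87]
0.003 0.02 0.05 [ 0.54  0.45 -2.26]
0.003 0.02 0.1 [ 0.64  0.49 -2.4 ]
0.003 0.02 0.15 [ 0.72  0.53 -2.52]
```

```bash
cat >> h.py <<'E'
YH=.08
def rk(dx,dz,dy=0,hole=HOLE,y=YH):
    return hole+np.array([np.cos(YR)*dx-np.sin(YR)*dy,np.sin(YR)*dx+np.cos(YR)*dy,dz+.039])+.021*np.array([np.cos(y),np.sin(y),0])
E
python3 - <<'E'
from h import *
S=rk(.045,-.005)
ctrl.move_linear(*hk([S[0],S[1],.29],YH),speed=.15)
ctrl.move_linear(hk(S,YH)[0],speed=.15)
ctrl.sleep(.1); print(np.round(ctrl.get_contact_force(),2),ctrl.get_width(),ctrl.get_clock())
b=snap("scene","c5");c=snap("side","s5")
for n,f in(("scene","c5"),("side","s5")):
    m=cams.camera_model(n);P=np.load(f"pics/{f}.npy"); print(n,[np.round(proj(m,P,x),1) for x in(HOLE,HOLE+np.array([.045*np.cos(YR),.045*np.sin(YR),-.005]),HOLE+np.array([.045*np.cos(YR),.045*np.sin(YR),-.012]))])
cv2.imwrite("pics/v6.png",np.hstack([cv2.resize(b[150:270,300:420,::-1],(400,400),interpolation=cv2.INTER_CUBIC),cv2.resize(c[250:350,270:370,::-1],(400,400),interpolation=cv2.INTER_CUBIC)]))
E
```

```text
[ 0.3   0.34 -1.46] 0.1274866241778293 8.5917
scene [array([360.8, 218.6]), array([343. , 212.7]), array([342.9, 214.4])]
side [array([320.6, 311.8]), array([342.8, 308. ]), array([342.6, 310.4])]
```

View pics/v6.png

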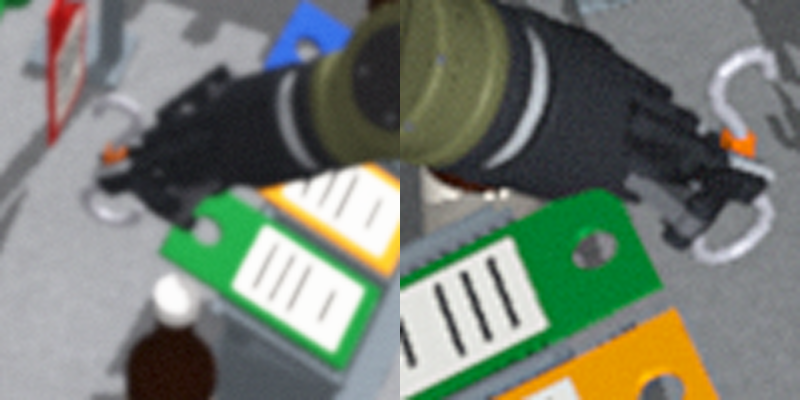

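```bash
python3 - <<'E'
from h import *
out=[];rs=[]
for n,(u,v) in(("scene",(361,219)),("side",(320,312))):
    im=cv2.imread(f"pics/{n}0.png"); s=10;w=14
    c=cv2.resize(im[v-w:v+w+1,u-w:u+w+1],None,fx=s,fy=s,interpolation=cv2.INTER_CUBIC).astype(int)
    g=(c[:,:,1]-c[:,:,2]); mk=(g<35).astype(np.uint8)
    k,l,st,cen=cv2.connectedComponentsWithStats(mk); i=l[int((w+.5)*s),int((w+.5)*s)]
    print(n,st[i],cen[i]/s+[u-w-.5,v-w-.5]); rs.append(cen[i]/s+[u-w-.5,v-w-.5])
    out.append(cv2.resize(im[v-w:v+w+1,u-w:u+w+1],(300,300),interpolation=cv2.INTER_NEAREST))
cv2.imwrite("pics/v7.png",np.hstack(out))
x,e=tri([ray(cams.camera_model(n),np.load(f"pics/{n}0.npy"),*p) for n,p in zip(("scene","side"),rs)]);print(x,e)
E
```

```text
scene [ 115  104   73   75 4183] [361.49916328 218.65213961]
side [  73  103  105   86 6756] [318.14869745 312.15019242]
[ 0.50080015 -0.01786476  0.14281158] [np.float64(0.00149157095098773), np.float64(0.0014915709509875552)]
```

View pics/v7.png

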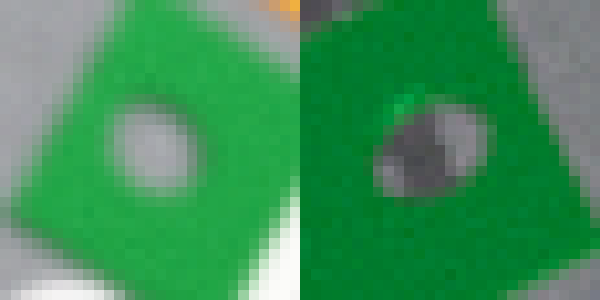

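```bash
python3 - <<'E'
from h import *
H=np.array([.5022,-.018,.1415])
for dx,dz in((.045,-.006),(.003,-.003),(.003,.008)):
    ctrl.move_linear(hk(rk(dx,dz,hole=H),YH)[0],speed=.05 if dx<.04 else .1)
    ctrl.sleep(.1); print(dx,dz,np.round(ctrl.get_contact_force(),2),ctrl.get_width(),ctrl.get_clock())
b=snap("scene","c8");c=snap("side","s8")
cv2.imwrite("pics/v8.png",np.hstack([cv2.resize(b[150:270,300:420,::-1],(400,400),interpolation=cv2.INTER_CUBIC),cv2.resize(c[250:350,270:370,::-1],(400,400),interpolation=cv2.INTER_CUBIC)]))
E
```

```text
0.045 -0.006 [ 0.16  0.43 -1.17] 0.13552771539490094 9.0417
0.003 -0.003 [-0.77  0.55 -1.49] 0.13083526548723864 10.1333
0.003 0.008 [ 0.16  0.27 -0.96] 0.13317951532493705 10.6
```

View pics/v8.png

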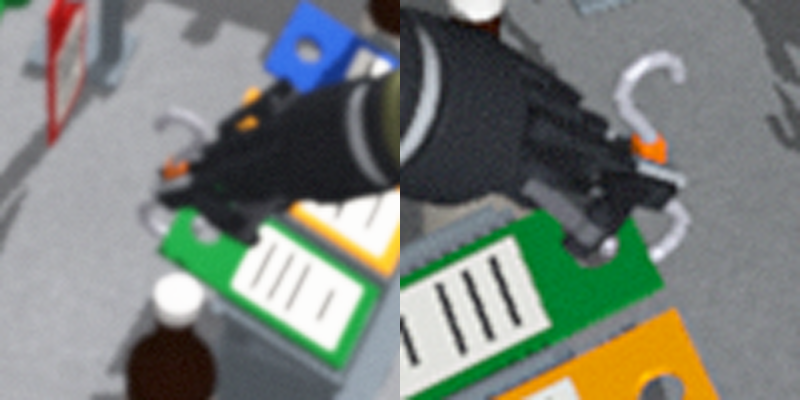

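```bash
cat >> h.py <<'E'
H=np.array([.5022,-.018,.1415])
E
python3 - <<'E'
from h import *
W=[(.003,.03),(-.004,.07),(-.03,.13),(-.034,.20)]
print([None if (q:=ctrl.inverse_kinematics(*hk(rk(dx,dz,hole=H),YH))) is None else np.round(q,2).tolist() for dx,dz in W])
for dx,dz in W:
    ctrl.move_linear(hk(rk(dx,dz,hole=H),YH)[0],speed=.07)
    ctrl.sleep(.1); print(dx,dz,np.round(ctrl.get_contact_force(),2),ctrl.get_width(),ctrl.get_clock())
ctrl.sleep(1)
print(np.round(ctrl.get_contact_force(),2))
b=snap("scene","c9");c=snap("side","s9");a=snap("wrist","w9")
for im,n in((b,"scene"),(c,"side"),(a,"wrist")):
    k,l,s,cen=cv2.connectedComponentsWithStats(cv2.inRange(cv2.cvtColor(im,cv2.COLOR_RGB2HSV),(55,150,50),(80,255,255)))
    print(n,[(s[i].tolist(),np.round(cen[i]).tolist()) for i in range(1,k) if s[i,4]>300])
E
```

```text
[[-0.26, -0.59, 2.46, 0.58, 0.49, -2.32], [-0.27, -0.66, 2.44, 0.49, 0.58, -2.22], [-0.29, -0.8, 2.4, 0.42, 0.74, -2.13], [-0.29, -0.82, 2.3, 0.37, 0.86, -2.07]]
0.003 0.03 [-0.18  0.03 -2.34] 0.1289447323325903 11.2667
-0.004 0.07 [ 0.37 -0.92 -1.41] 0.1281148416648428 12.1
-0.03 0.13 [ 0.08 -0.85 -1.39] 0.12732971472230817 13.2833
-0.034 0.2 [ 0.24 -0.32 -2.47] 0.1334571106819029 14.5333
[ 0.07 -0.18 -1.93]
scene [([272, 56, 57, 138, 1415], [301.0, 126.0]), ([0, 230, 191, 142, 14873], [96.0, 303.0]), ([90, 388, 146, 92, 1199], [195.0, 450.0]), ([91, 404, 24, 30, 370], [105.0, 418.0]), ([155, 433, 26, 32, 381], [170.0, 450.0]), ([70, 439, 30, 31, 456], [85.0, 452.0])]
side [([33, 28, 119, 75, 6386], [89.0, 63.0]), ([229, 99, 84, 53, 1935], [268.0, 127.0]), ([348, 133, 89, 101, 3296], [389.0, 182.0]), ([309, 224, 11, 89, 364], [315.0, 261.0]), ([512, 271, 46, 33, 711], [534.0, 286.0]), ([486, 320, 154, 160, 5346], [552.0, 413.0])]
wrist [([226, 0, 172, 230, 19259], [311.0, 145.0]), ([0, 88, 53, 99, 3653], [19.0, 131.0]), ([53, 92, 112, 103, 6725], [102.0, 147.0]), ([457, 188, 183, 81, 10155], [563.0, 231.0]), ([331, 271, 119, 46, 1867], [404.0, 293.0])]
```

```bash
cat >> h.py <<'E'
B=np.array([.6475,.0315,.3156]); X=np.array([np.cos(.055),np.sin(.055),0])
def bay(x,z): return B-x*X/1000-np.array([0,0,z/1000])   # bar at hook coords (x,z) mm
E
python3 - <<'E'
from h import *
im=cv2.imread("pics/w9.png"); hsv=cv2.cvtColor(im,cv2.COLOR_BGR2HSV)
print("white cols/rows", [ (np.ptp(c),c.mean()) for c in np.nonzero(cv2.inRange(hsv[:235,220:400],(0,0,190),(180,40,255)))])
o0=rk(-.034,.20,hole=H)
P=[(o0*[0,1,1]+[.575,0,0],YH,.12),(np.array([.585,.0315,.345]),.055,.1),(bay(45,34),.055,.1),(bay(12,39),.055,.05)]
for O,y,s in P:
    ctrl.move_linear(*hk(O,y),speed=s); ctrl.sleep(.1); print(np.round(O,3),np.round(ctrl.get_contact_force(),2),ctrl.get_width(),ctrl.get_clock())
E
```

```text
white cols/rows [(np.int64(234), np.float64(107.66076126995264)), (np.int64(150), np.float64(78.5458691457639))]
[ 0.575 -0.014  0.38 ] [-0.13  1.14 -1.91] 0.1309495793558883 16.65
[0.585 0.032 0.345] [ 0.11 -0.69 -2.08] 0.1298505327037774 17.4917
[0.603 0.029 0.282] [ 0.25 -0.45 -2.48] 0.12246600463637257 18.4
[0.636 0.031 0.277] [ 0.65 -0.59 -2.91] 0.13056990910755156 19.3167
```

```bash
python3 - <<'E'
from h import *
for p in ((4,46),(0.5,52),(0,57),(0,58)):
    ctrl.move_linear(hk(bay(*p),.055)[0],speed=.03); ctrl.sleep(.15); f=ctrl.get_contact_force(); print(p,np.round(f,2),ctrl.get_clock())
    if np.abs(f).max()>8: print("stop"); break
ctrl.sleep(1); print(np.round(ctrl.get_contact_force(),2))
a=snap("wrist","w10");b=snap("side","s10");c=snap("scene","c10")
cv2.imwrite("pics/v10.png",np.vstack([np.hstack([cv2.resize(a[:,:,::-1],(400,300)),cv2.resize(b[120:360,290:482,::-1],(240,300))]),cv2.resize(c[60:270,210:430,::-1],(314,300),interpolation=cv2.INTER_CUBIC) if 0 else cv2.copyMakeBorder(cv2.resize(c[60:270,210:430,::-1],(314,300)),0,0,0,326,cv2.BORDER_CONSTANT)]))
E
```

```text
(4, 46) [-0.48 -0.76 -2.55] 19.975
(0.5, 52) [ 0.36 -0.46 -2.27] 20.5083
(0, 57) [-0.66  0.45 -2.01] 20.975
(0, 58) [ 0.92  0.27 -1.96] 21.375
[ 0.63  0.91 -0.33]
```

```bash
python3 - <<'E'
from h import *
for z in (58.5,59,59.5,60):
    ctrl.move_linear(hk(bay(0,z),.055)[0],speed=.02); ctrl.sleep(.2); f=np.mean([ctrl.get_contact_force() for _ in range(3)],0); print(z,np.round(f,2))
    if f[2]>1.5: break
m=cams.camera_model("wrist");P=np.load("pics/w10.npy");im=cv2.imread("pics/w10.png")
g=cv2.connectedComponentsWithStats(cv2.inRange(cv2.cvtColor(im,cv2.COLOR_BGR2HSV),(55,150,50),(80,255,255)))
print([(s.tolist(),np.round(c)) for s,c in zip(g[2][1:],g[3][1:]) if s[4]>300])
for yy in(.06,-.06): print("disc pred",proj(m,P,B+yy*np.array([-np.sin(.055),np.cos(.055),0])))
E
```

```text
58.5 [-0.43  0.44  1.16]
59 [0.34 0.55 4.19]
[([228, 0, 177, 223, 19634], array([313., 146.])), ([0, 79, 107, 204, 7047], array([ 47., 163.])), ([496, 212, 144, 112, 13392], array([575., 271.])), ([13, 252, 21, 30, 406], array([ 24., 270.]))]
disc pred (np.float64(516.7507989925136), np.float64(540.7683221275596))
disc pred (np.float64(123.05621268607996), np.float64(540.3282027261996))
```

```bash
python3 - <<'E'
from h import *
ctrl.move_linear(hk(bay(0,58.3),.055)[0],speed=.02); ctrl.sleep(.8)
claw.gripper_open(); ctrl.sleep(.3)
p=np.array(ctrl.get_ee_pos()); z=tool(.055,TH).as_matrix()[:,2]
ctrl.move_linear(p-.04*z,speed=.05)
ctrl.move_linear(p-.16*z,speed=.15)
print(ctrl.get_clock(),ctrl.get_contact_force())
ctrl.sleep(1.5)
a0=snap("wrist","w11a").astype(int);ctrl.sleep(.6)
a=snap("wrist","w11");b=snap("side","s11");c=snap("scene","c11")
print("motion",np.abs(a-a0).max(axis=2).__gt__(25).sum())
v=np.zeros((600,800,3),np.uint8); v[:300,:400]=cv2.resize(a,(400,300)); v[:300,400:]=cv2.resize(b[90:390,190:590],(400,300)); v[300:,:400]=cv2.resize(c[60:360,180:580],(400,300)); v[300:,400:]=cv2.resize(b,(400,300))
cv2.imwrite("pics/v11.png",v[:,:,::-1])
E
```

```text
27.3833 [ 0.99115115 -0.41447815 -0.94790384]
motion 0
```

View pics/v11.png

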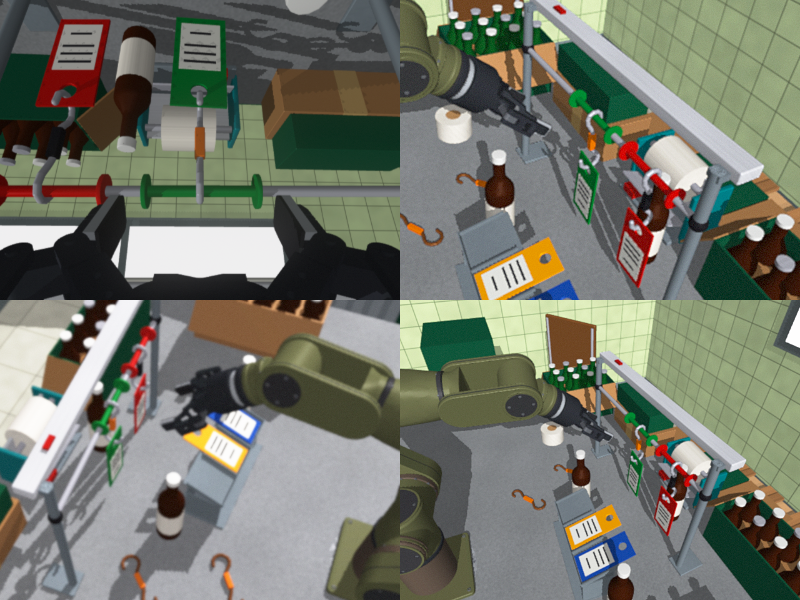

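The last picture shows the green tag hanging straight and still, midway between the green discs, with its white panel towards the robot. The hook sits at about pixel (200,140) in the wrist view. The red, amber and blue tags and the bottles look unmoved.

```bash
python3 -c "
from workcell import workorder,ctrl
print(workorder.close_job(),ctrl.get_clock())"
```

```text
the job is handed in; nothing more can be done
the job is handed in; nothing more can be done
```

The green tag hangs still and straight from the orange-sleeved hook in the middle of the green bay, panel towards the robot, the other items look unmoved in the final pictures, and the job was handed in at about 29.5 s; the only hitch was a brief 16 N push on the rail while unhooking, which did not shift the hook in the grip.

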